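Set and lock the phone arm at the signing table

TASK

Set the phone arm for filming the book signing: its cam lever is open and the tube has slid right in. With the lever open, push the tube out by its crossbar until the black ring on it just comes out at the collar's lip, hold it there while you press the cam lever fully closed along the tube, and finish still holding on, tube and closed lever firmly in your grip with the ring at the lip: the lever's tension nut is slack, so the tube slides back if you let go before I have tightened it. Leave the other things on the table where they are.

Things in the scene. Friction and masses are not known exactly. Their poses are not given: they have to be found in the camera images.
- stand: fixed stand of the phone arm: round base 170 mm wide, 24 mm high, 22 mm aluminium post, black knuckle 110 mm up; from it an aluminium boom tube, 24 mm wide, rises 0.35 rad above level to a black locking collar (31 mm wide, 36 mm long, ending 130 mm from the knuckle). Origin: centre of the underside; x: level way the boom points (within 0.35 rad of the robot's x), y left, z up
- collar_lip (a point): centre of the collar's upper end face (the lip), on the tube's axis. x: up and out along the tube, 0.35 rad above level; y: level, to the left (the lever's side); z: square to the tube, upward
- sliding_tube: aluminium inner tube, 18 mm wide, with crossbar and phone on its outer end, about 0.5 kg. Origin on its axis, at the lip when fully in (the start), so its distance from the lip is the travel: 30 mm at the mark (crossbar's near face 55 mm past the lip), 70 mm at most. Axes as for the lip. It slides back by its weight (1 to 2 N) when not held; the nut being slack, even the closed lever does not stop it
- crossbar (a point): middle of the crossbar's near face (facing the collar), 25 mm past the tube's origin. The bar lies along y over the tube: 128 mm long, 14 mm wide, from 11 to 23 mm above the tube's axis, clear above the lever. Fingers straddling tube and lever can push it outward by this face. Its black clamp block under it is 26 mm wide (y), 18 mm long, near face level with the bar's
- phone (a point): centre of the phone's top face: a black slab, level, 76 mm along the boom, 152 mm across, 9 mm thick; its clamp begins 40 mm past the crossbar's near face; both stay lower than the crossbar's top (as seen square to the tube)
- mark (a point): the length mark: centre of the tube at the collar-side edge of the black ring (3 mm wide) round it. It is inside the collar at the start; at 30 mm of travel this point is at the lip and the ring stands just out of the collar, resting on the lip
- cam_lever (a joint): angle of the cam lever, rad: 0 closed, along the tube, against its stop; 0.42 to 0.58 at the start (open); 0.65 fully open. It stays where it is left; to move it takes 0.22 N m, some 4 N at 55 mm from its pin. Pushing its outer face toward the tube closes it
- lever_hinge (a point): the lever's pin, at the left of the collar: 10 mm short of the lip, 19 mm left of the tube's axis, square to the tube. The lever is a black bar 66 mm long from the pin, 6 mm thick, from 9 mm below to 7 mm above the tube's axis, pointing outward past the lip. Closed, its outer face is 22 mm left of the axis: tube and lever together are then 31 mm wide
- lever_tip (a point): end of the cam lever, 65 mm from the pin; it stands out to the left while the lever is open
- novel: paperback lying flat under the phone, 112 x 178 x 26 mm, origin under its centre; a bystander
- pen: marker pen lying right of the boom, 130 mm long, 14 mm thick, along its x axis; a bystander
- pen2: marker pen lying left of the boom, 140 mm long, 12 mm thick, along its x axis; a bystander
- mug: white mug, 80 mm across, 92 mm high, at the side of the table, origin under its centre; a bystander
- bell: counter bell, 84 mm across, 50 mm high, at the side, origin under its centre; a bystander
- terminal: grey card terminal lying flat, 165 x 78 x 36 mm, at the side, origin under its centre; a bystander
- bookmarks: clear box of bookmarks, 70 x 110 mm, 115 mm high, at the side, origin under its centre; a bystander

How it is judged:
On the way, in this order (a step that is already met when the one before it is completed fails the run):
1. the tube is drawn out with its ring at the collar lip (within 5 mm), held by the fingers, while the lever is still open (more than 0.12 rad) (x of mark in the frame of collar_lip between -0.005 and 0.005 m and value of joint cam_lever above 0.12 rad and contact force between the fingers and sliding_tube above 0.3 N), for 0.2 s.
2. the lever is fully closed (within 0.07 rad) with the tube still held at the mark (x of mark in the frame of collar_lip between -0.005 and 0.005 m and value of joint cam_lever below 0.07 rad and contact force between the fingers and sliding_tube above 0.3 N), for 0.2 s.
At the end, for the whole second after the job is handed in: the tube is out with its ring within 5 mm of the collar lip and still, the cam lever is closed (within 0.07 rad of its stop), and the fingers still hold the tube (more than 2 N on it) (x of mark in the frame of collar_lip between -0.005 and 0.005 m and value of joint cam_lever below 0.07 rad and contact force between the fingers and sliding_tube above 2 N and linear speed of sliding_tube below 0.01 m/s); the arm keeps its last pose, push and grip.
It fails at once if the lever is closed (below 0.07 rad) while the ring is more than 7 mm from the lip (value of joint cam_lever below 0.07 rad and (x of mark in the frame of collar_lip below -0.007 m or x of mark in the frame of collar_lip above 0.007 m)).
It fails at once if a bystander is moved by more than 20 mm (distance of any of novel, pen, pen2, mug, bell, terminal, bookmarks from where it was at the start of the episode above 0.02 m).
It also fails if it takes over 35 s, if anything falls off the work surface, if the arm or the gripper's body presses on something with over 40 N, if the wrist force passes 120 N, or if a joint passes its speed limit or range.

ROBOT

A 6-joint arm with a two-finger parallel gripper is mounted at the origin on the work surface. World frame = base frame: x ahead of the robot, y to its left, z up, the work surface at z = 0. Lengths are in m, angles in rad, forces in N, time in s.
With the tool pointing down it reaches from about 0.35 to 0.775 m from the base axis. Payload 5.5 kg.
Tool frame: the origin (TCP) lies at the very end of the fingers, on their centre line; the grasp point (between the pads) lies 19 mm behind it; z points along the fingers, y is the direction in which the jaws open and shut (so a half turn about z gives the same grasp; the last joint's range is limited). The gripper opens to 85 mm and grips with 20 to 120 N. Pads are 22 mm wide; open, the fingers measure 114 mm over their backs; the gripper's body (76 mm by 85 mm) begins 54 mm behind the grasp point. The pads swing forward as they close: fully open they stand 13 mm farther back than shut.
Start: joints at [0.973, 0.313, 0.046, 1.304, 0, 1.431], TCP at [0.254, 0.516, 0.231] pointing down, gripper open.
Joint ranges: [-2.76, 2.76], [-0.86, 1.69], [-1.03, 1.26], [-2.2, 2.34], [-1.47, 1.5], [-3.14, 3.14]. Speed limits (rad/s): [2.57, 2.57, 3.14, 3.14, 3.14, 3.14].

INTERFACE

Orientations are given as a unit quaternion [w, x, y, z].
In Python, from workcell import get_state, vision, workorder, silhouettes, tip_of gives the robot as it stands.
- The arm moves only by the shell command python3 -m inch 'ROWS' [FORCE]. ROWS is JSON, a list of rows, each a list of 7 numbers: the shift along the tool's x, y, z in cm, then the turn, a rotation vector about the tool's x, y, z in degrees, then the finger opening in cm, from 0 to 8.54. In form: [[dx, dy, dz, rx, ry, rz, hand], ...]. A call has 1 to 5 rows; each row shifts and turns the commanded pose from where the row before left it, along the tool's axes as they then stand; what a row does not reach is not made up. A row lasts 1/10 s, in which the tool goes at most 50 mm and 8.59 degrees, less where a joint would pass 70% of its speed; a pose out of reach is approached as far as the arm can. A call with a gripper value outside its range is refused whole. The fingers move at their own pace and stop on an object; FORCE is the grip in N (left out, the last holds). Time passes only in rows, so rows that do not move let the fingers close. It gives the time, the measured TCP pose, the force and the opening at its end, in the units of the state.
- get_state(): the state, without advancing time (a new reading comes with each control period).
- vision.read_camera(name): name is "scene" or "top" or "wrist"; returns a dict with "pixels" (420x560x3 uint8, red, green, blue), "depth" (420x560 float32, m along the optical axis (not along the pixel's ray), 0 where there is no reading), "mtx" (3x3 intrinsics, pixels), "k1" (the pictures are not rectified: a ray, as slopes to the right and down, at radius r is drawn at 1 + k1 r^2 times it, then the intrinsics apply), "T" (4x4, takes a point from camera to world coordinates); the wrist camera has in their place "tool_from_camera" (4x4, takes a point from camera to tool coordinates, whose origin is the TCP and whose axes are the flange's). Camera axes: x right, y up, looking along -z (the intrinsics and any distortion apply to the point x, -y, -z); pixel columns grow to the right and rows downward; lengths in m; the calibration is good to about 2 mm. A picture is of the moment at which its call begins: read the wrist's pose just before it.
- workorder.hand_in(): hands the job in, once; it reports no verdict.
Trained networks look in a picture, given as the dict that the camera call returned (one of the last four; its "shot" number tells which), for a name from the list of things; names that differ only in an ending like _2 or _b are one class to them, and where a whole thing is asked for, a point or a joint stands for the part that bears it (a point fixed in the world has none). Each returns a list of dicts, best first, with "confidence" (0 to 1); they miss things now and then, are a little off and sometimes report something else, mostly with a low value. They report only what shows in the picture. A call takes as long as a camera call.
- silhouettes(picture, label): "mask" (420x560 bool, what is visible of it) and "location" ([column, row] in pixels, amid what is visible of it).
- tip_of(picture, label): "location" ([column, row] in pixels: a listed point, or the origin of a listed thing).
The state is a dict: "clock": time; "joint_pos": joint angles; "qvel": joint speeds; "tau": joint torques, N m; "tcp_pos": TCP position; "orientation": TCP orientation; "wrist_force": force on the tool from outside, world axes, zero at the start; "ft_torque": the same for the moment, N m; "finger_gap": finger opening in m.
Only numpy, scipy, OpenCV 4.12 (cv2) and the standard library are available. Lean on these libraries where they do the work, as an engineer would, in place of code of your own. Each camera call takes 0.05 s, during which the arm holds its last target.

## Working session

There is one attempt and no reset: what is moved stays moved. The work goes in short steps, Python scripts to look and compute and a shell command to move; the robot and the scene stay as the last step left them, time stands still between calls to the robot, and variables do not carry over. Pictures are saved under pics/ and viewed, and the job is handed in when it is done.

```bash
ls; mkdir -p pics; cat > h.py <<'E'
import numpy as np, cv2
from workcell import get_state, vision, workorder, silhouettes, tip_of
from scipy.spatial.transform import Rotation as R
def Rq(q): return R.from_quat([q[1],q[2],q[3],q[0]])
def tcpT():
    s=get_state(); T=np.eye(4); T[:3,:3]=Rq(s["orientation"]).as_matrix(); T[:3,3]=s["tcp_pos"]; return T
def shot(name):
    Tt=tcpT(); p=vision.read_camera(name)
    p["W"]=p["T"] if "T" in p else Tt@np.array(p["tool_from_camera"])
    return p
def ray(p,c,r):
    K=np.array(p["mtx"],float); 
    d=np.array([(c-K[0,2])/K[0,0],(r-K[1,2])/K[1,1]]); u=d.copy()
    for _ in range(30): u=d/(1+p["k1"]*(u@u))
    return np.array([u[0],-u[1],-1.0])
def to_w(p,c,r,depth):
    return (np.array(p["W"])@np.append(ray(p,c,r)*depth,1))[:3]
def proj(p,X):
    q=np.linalg.inv(p["W"])@np.append(X,1); u=np.array([q[0],-q[1]])/-q[2]; u=u*(1+p["k1"]*(u@u)); K=np.array(p["mtx"]); return np.array([K[0,0]*u[0]+K[0,2],K[1,1]*u[1]+K[1,2]])
def dep(p,c,r,k=1):
    d=p["depth"][int(round(r))-k:int(round(r))+k+1,int(round(c))-k:int(round(c))+k+1]; d=d[d>0]
    return np.median(d) if d.size else 0
def save(p,n): cv2.imwrite("pics/"+n,cv2.cvtColor(p["pixels"],cv2.COLOR_RGB2BGR))
E
python3 - <<'E'
from h import *
np.set_printoptions(precision=4,suppress=True)
s=get_state(); print({k:np.round(v,3) for k,v in s.items()})
for n in ["scene","top","wrist"]:
    p=shot(n); save(p,n+"0.png"); print(n,p["k1"],np.array(p["mtx"])[0])
    print(np.array(p["W"]))
    for l in ["collar_lip","crossbar","lever_hinge","lever_tip","phone","stand","sliding_tube","mark"]:
        try:
            for o in tip_of(p,l)[:2]:
                c,r=o["location"]; d=dep(p,c,r); print(l,np.round([c,r],1),round(o["confidence"],2),to_w(p,c,r,d) if d else None)
        except Exception as e: print(l,e)
E
```

```text
pics
{'clock': np.float64(0.0), 'joint_pos': array([ 0.973,  0.314,  0.045,  1.304, -0.   ,  1.431]), 'qvel': array([ 0.   ,  0.   ,  0.002,  0.   ,  0.001, -0.001]), 'tau': array([ -0.001, -48.063,  29.853,   0.019,  -0.   ,   0.   ]), 'tcp_pos': array([0.254, 0.515, 0.23 ]), 'orientation': array([-0.   ,  0.227,  0.974, -0.001]), 'wrist_force': array([-0.793, -0.001,  0.26 ]), 'ft_torque': array([-0.035, -0.071,  0.025]), 'finger_gap': np.float64(0.085)}
scene -0.12978101710246298 [422.8371   0.     275.3525]
[[ 0.5939 -0.613   0.521   1.1478]
 [ 0.8044  0.4653 -0.3695 -0.3937]
 [-0.0159  0.6385  0.7694  0.964 ]
 [ 0.      0.      0.      1.    ]]
collar_lip [258.9 184. ] 0.88 [ 0.5382 -0.0102  0.1876]
crossbar [262.9 181.3] 0.58 [0.5346 0.0045 0.1849]
crossbar [260.  186.6] 0.34 [ 0.5441 -0.0112  0.1838]
lever_hinge [266.1 181.5] 0.38 [0.543  0.0086 0.1887]
lever_hinge [120.  280.8] 0.16 [ 0.4729 -0.4113  0.0295]
lever_tip [286.  184.1] 0.49 [0.4425 0.1489 0.0004]
lever_tip [259.9 183.9] 0.36 [ 0.5395 -0.008   0.1877]
phone [280.4 203.8] 0.76 [ 0.6201 -0.0045  0.1842]
phone [283.4
[... 349 characters left out ...]
p [415.6 207.2] 0.71 [ 0.6239 -0.3608  0.0396]
collar_lip [272.9 245.5] 0.61 [0.5189 0.0112 0.1608]
crossbar [277.1 238.7] 0.56 [0.533  0.0011 0.1856]
lever_hinge [269.5 250.4] 0.6 [0.5072 0.019  0.1672]
lever_tip [252.7 223.3] 0.6 [0.5878 0.0681 0.0019]
phone [282.1 202.4] 0.63 [ 0.617  -0.0108  0.1845]
phone [133.  211.6] 0.46 [0.6063 0.3551 0.118 ]
stand [268.6 295.6] 0.92 [0.4015 0.0225 0.1251]
sliding_tube [271.9 249.1] 0.63 [0.5103 0.0135 0.1652]
mark [270.8 262.3] 0.82 [0.4799 0.0163 0.1559]
wrist -0.07397240872187992 [328.3279   0.     278.4469]
[[ 0.4421 -0.8474 -0.2941  0.1773]
 [ 0.897   0.4172  0.1463  0.5538]
 [-0.0013 -0.3285  0.9445  0.3735]
 [ 0.      0.      0.      1.    ]]
```

```bash
python3 - <<'E'
import cv2
a=cv2.imread("pics/top0.png"); cv2.imwrite("pics/top0c.png",cv2.resize(a[150:330,180:380],None,fx=4,fy=3.3,interpolation=cv2.INTER_CUBIC)[:600])
a=cv2.imread("pics/scene0.png"); cv2.imwrite("pics/scene0c.png",cv2.resize(a[130:280,180:380],None,fx=4,fy=4,interpolation=cv2.INTER_CUBIC))
E
```

```text
(no output)
```

View pics/top0c.png

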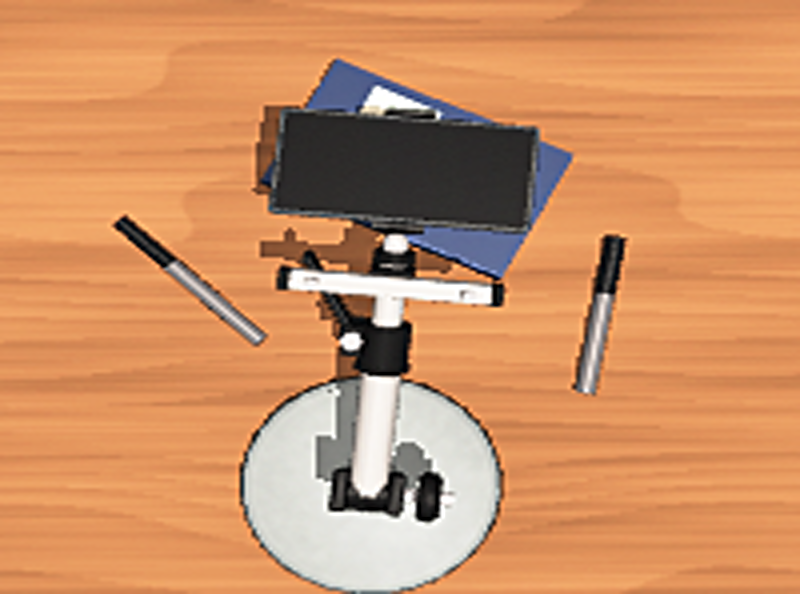

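View pics/scene0c.png

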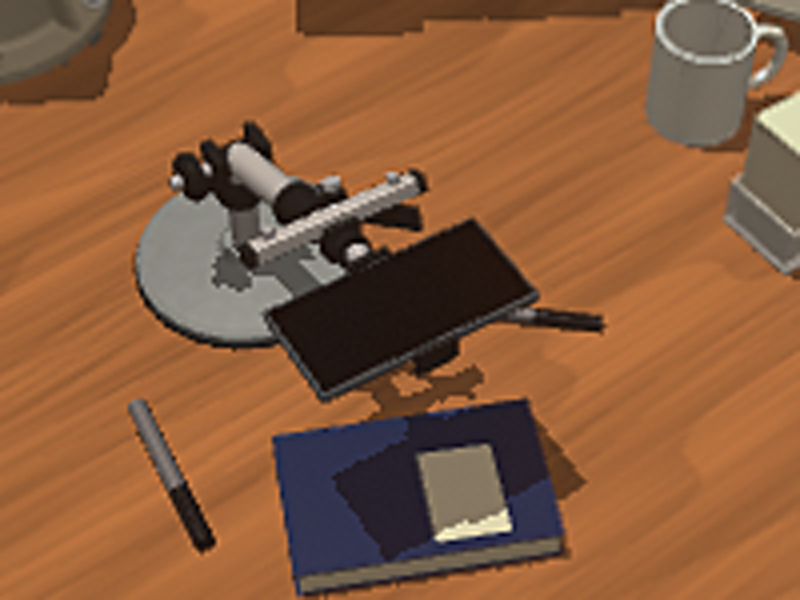

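View pics/scene0.png

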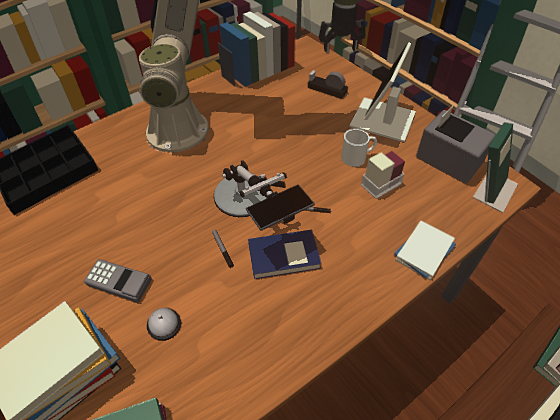

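View pics/top0.png

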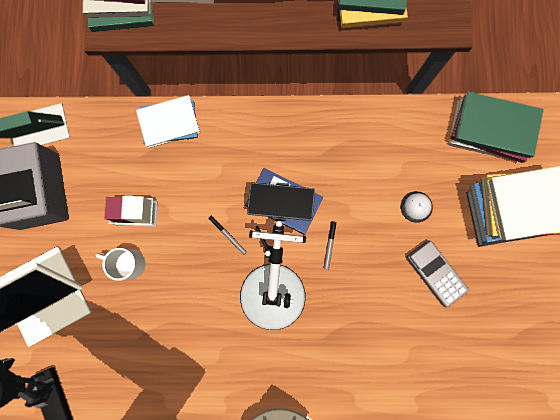

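The pictures show the boom pointing ahead and slightly right. The lever is open to the left under the white crossbar, with the phone beyond it and both pens well below. Next I'll fit the lip frame.

```bash
python3 - <<'E'
from h import *
np.set_printoptions(precision=4,suppress=True)
p=shot("top")
def cloud(p,m):
    rr,cc=np.nonzero(m&(p["depth"]>0)); return np.array([to_w(p,c,r,p["depth"][r,c]) for r,c in zip(rr,cc)])
for l in ["sliding_tube","stand","phone","cam_lever"]:
    o=silhouettes(p,l)
    if not o: print(l,"none"); continue
    m=o[0]["mask"]; X=cloud(p,m); print(l,o[0]["confidence"],len(X),X.min(0),X.max(0),X.mean(0))
    if l=="stand":
        b=X[(X[:,2]>.015)&(X[:,2]<.032)]; print("base",len(b)); 
        # circle fit using convex hull extents
        (cx,cy),r=cv2.minEnclosingCircle((b[:,:2]*1000).astype(np.float32)); print("base c",cx,cy,r)
        t=X[(X[:,2]>.1)];print("boom", np.polyfit(t[:,0],t[:,1],1),np.polyfit(t[:,0],t[:,2],1))
    if l=="sliding_tube" :
        np.save("tube.npy",X)
ph=silhouettes(p,"phone")[0]["mask"]
for o in silhouettes(p,"sliding_tube")[:3]: print(o["confidence"],o["location"],o["mask"].sum())
# phone orientation: dark slab region at height .17-.2
rr,cc=np.nonzero(np.ones_like(p["depth"],bool)); 
sub=[(c,r) for r in range(170,290) for c in range(220,330)]
X=np.array([to_w(p,c,r,p["depth"][r,c]) for c,r in sub]); C=np.array([p["pixels"][r,c] for c,r in sub]).astype(int)
k=(X[:,2]>.14)&(C.sum(1)<200)&(X[:,0]>.565); q=X[k]; print("phone",len(q),q.min(0),q.max(0),np.median(q,0)); 
rc=cv2.minAreaRect((q[:,:2]*1000).astype(np.float32)); print(rc)
k=(X[:,2]>.14)&(C.sum(1)>480)&(X[:,0]>.5)&(X[:,0]<.56); q=X[k]; print("bar",len(q),q.min(0),q.max(0)); print(cv2.minAreaRect((q[:,:2]*1000).astype(np.float32)), np.median(q[:,2]))
for n,z in [("collar_lip",.1546),("lever_hinge",.151),("crossbar",.18),("lever_tip",.17)]:
    for o in tip_of(p,n)[:2]:
        c,r=o["location"]; d=ray(p,c,r); D=p["W"][:3,:3]@d; t=(z-p["W"][2,3])/D[2]; print(n,o["confidence"],p["W"][:3,3]+t*D)
E
```

```text
sliding_tube 0.59 2810 [ 0.5127 -0.0935 -0.0055] [0.7027 0.0812 0.1961] [ 0.604  -0.0058  0.1806]
stand 0.81 6360 [ 0.3082 -0.0966 -0.0063] [0.6903 0.1015 0.1961] [0.488  0.0065 0.1047]
base 1675
base c 499.850341796875 6.0517802238464355 190.4896240234375
boom [-0.0565  0.0303] [0.2343 0.0416]
phone 0.71 2646 [ 0.5128 -0.085   0.0018] [0.6634 0.0686 0.1961] [ 0.6049 -0.0062  0.1845]
cam_lever none
0.59 [276.9, 210.0] 2824
phone 1929 [ 0.5657 -0.0827  0.1647] [0.666  0.0682 0.191 ] [ 0.6204 -0.0062  0.1848]
((613.3004150390625, -6.447296142578125), (150.50418090820312, 96.7005844116211), 86.44072723388672)
bar 367 [ 0.5009 -0.0557  0.16  ] [0.5534 0.0585 0.1961]
((528.0723266601562, 0.6345138549804688), (50.662113189697266, 113.23050689697266), 5.055141925811768) 0.1880162313489382
collar_lip 0.93 [0.5215 0.0016 0.1546]
lever_hinge 0.51 [0.5044 0.0166 0.151 ]
crossbar 0.62 [0.5298 0.0058 0.18  ]
lever_tip 0.63 [0.5654 0.0516 0.17  ]
lever_tip 0.59 [ 0.5235 -0.1164  0.17  ]
```

```bash
cat > geo.py <<'E'
import json,os
from h import *
G={"lip":[0.520,0.006,0.155],"yaw":-0.07}
if os.path.exists("geo.json"): G=json.load(open("geo.json"))
def lipT():
    y=G["yaw"]; M=R.from_euler("z",y)*R.from_euler("y",-0.35)
    T=np.eye(4); T[:3,:3]=M.as_matrix(); T[:3,3]=G["lip"]; return T
def targ(x,y,z):
    """tool pose with TCP at lip coords (m)"""
    L=lipT(); T=np.eye(4); T[:3,:3]=np.column_stack([-L[:3,0],L[:3,1],-L[:3,2]]); T[:3,3]=(L@[x,y,z,1])[:3]; return T
def plan(x,y,z):
    C=tcpT(); D=np.linalg.inv(C)@targ(x,y,z)
    print("shift cm (cur axes)",np.round(D[:3,3]*100,2),"rotvec deg",np.round(np.degrees(R.from_matrix(D[:3,:3]).as_rotvec()),2))
def where():
    q=np.linalg.inv(lipT())@tcpT(); s=get_state()
    L=lipT()[:3,:3]
    print("tcp in lip mm",np.round(q[:3,3]*1000,1),"F lip",np.round(L.T@s["wrist_force"],2),"gap",round(float(s["finger_gap"])*1000,1),"t",round(float(s["clock"]),2))
E
python3 - <<'E'
from geo import *
where(); plan(0.005,0.012,0.09)
E
```

```text
tcp in lip mm [-256.4  490.   174.9] F lip [-1.11  0.71 -0.  ] gap 85.1 t 1.9
shift cm (cur axes) [-43.5  -33.86  -1.  ] rotvec deg [ -3.88 -19.8  -21.99]
```

```bash
python3 -m inch '[[-3.5,-2.7,-0.5,0,0,0,8.5],[-3.5,-2.7,-0.5,0,0,0,8.5],[-3.5,-2.7,-0.2,0,0,0,8.5],[-3.5,-2.7,0,0,0,0,8.5],[-3.5,-2.7,0,0,0,0,8.5]]' 20; python3 -m inch '[[-3.5,-2.7,0,0,0,0,8.5],[-3.5,-2.7,0,0,0,0,8.5],[-3.5,-2.7,0,0,0,0,8.5],[-3.5,-2.7,0,0,0,0,8.5],[-3.5,-2.7,0,0,0,0,8.5]]'; python3 - <<'E'
from geo import *
where(); plan(0.005,0.012,0.09)
E
```

```text
clock: 2.4
tcp_pos: [0.352, 0.316, 0.2436]
orientation: [0.0, 0.227, 0.974, 0.0]
wrist_force: [0.9, -0.0, 0.3]
finger_gap: 0.0849
clock: 2.9
tcp_pos: [0.4493, 0.1172, 0.2436]
orientation: [0.0, 0.227, 0.974, 0.0]
wrist_force: [0.9, 0.7, 0.5]
finger_gap: 0.0849
tcp in lip mm [-43.1 106.  110.1] F lip [1.01 0.79 0.17] gap 84.9 t 2.9
shift cm (cur axes) [-8.38 -6.73  0.24] rotvec deg [ -3.86 -19.75 -22.  ]
```

```bash
python3 -m inch '[[-4,-3.3,0,0,0,0,8.5],[-4,-3.3,0,0,0,0,8.5],[0,0,0,-1,-5,-5.5,8.5],[0,0,0,-1,-5,-5.5,8.5],[0,0,0,-1,-5,-5.5,8.5]]';python3 -m inch '[[0,0,0,-1,-4.8,-5.5,8.5],[0,0,0,0,0,0,8.5]]'; python3 - <<'E'
from geo import *
where(); plan(0.005,0.012,0.09)
p=shot("wrist"); save(p,"w1.png"); np.savez("w1.npz",**{k:np.array(v) for k,v in p.items()})
for l in ["collar_lip","crossbar","lever_hinge","lever_tip","mark"]:
    for o in tip_of(p,l)[:1]:
        c,r=o["location"]; d=dep(p,c,r); X=to_w(p,c,r,d) if d else None; print(l,np.round([c,r],1),round(o["confidence"],2),X)
E
```

```text
clock: 3.4
tcp_pos: [0.4904, 0.0269, 0.2431]
orientation: [0.134, 0.082, 0.988, -0.004]
wrist_force: [-0.4, 0.4, 0.1]
finger_gap: 0.0851
clock: 3.6
tcp_pos: [0.4866, 0.028, 0.2419]
orientation: [0.173, 0.034, 0.984, -0.005]
wrist_force: [0.5, -0.5, 0.3]
finger_gap: 0.0849
tcp in lip mm [-2.9 19.6 93.6] F lip [ 0.6  -0.44  0.09] gap 84.9 t 3.6
shift cm (cur axes) [-0.79 -0.76  0.36] rotvec deg [ 0.09 -0.06 -0.01]
collar_lip [249.7 202.5] 0.62 [0.50355317 0.00666686 0.16605835]
crossbar [247.5 243. ] 0.87 [0.5319186  0.00227962 0.17828436]
lever_hinge [272.5 190.5] 0.62 [0.49635022 0.02346538 0.16297693]
lever_tip [274.5 192.1] 0.19 [0.49469451 0.02503849 0.16711688]
mark [ 13.5 210.4] 0.18 [ 0.6111472  -0.34621676  0.02218141]
```

View pics/w1.png

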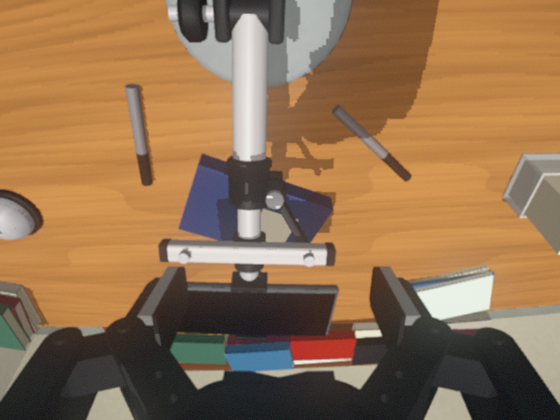

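The wrist picture shows the boom at column 249, the lip near row 207, the bar at rows 241–265 and the lever running from (272,200) to (300,240). The fingers are at columns 170 and 390. Next I'll measure the axis from depth.

```bash
python3 - <<'E'
from geo import *
np.set_printoptions(precision=4,suppress=True)
z=np.load("w1.npz",allow_pickle=True); p={k:z[k] for k in z.files}; p["k1"]=float(p["k1"])
px=p["pixels"].astype(int).sum(2); d=p["depth"]
Li=np.linalg.inv(lipT())
def L(c,r): 
    X=to_w(p,c,r,d[r,c]); return (Li@np.append(X,1))[:3]*1000
for r in list(range(40,276,6)):
    row=[]
    P=np.array([L(c,r) for c in range(215,290) if d[r,c]>0])
    k=(P[:,2]>-20)&(P[:,2]<40)
    q=P[k]; 
    if len(q)<3: continue
    j=np.abs(q[:,1])<60
    print(r,len(q),"x %.1f y %.1f..%.1f zmax %.1f"%(np.median(q[:,0]),q[:,1].min(),q[:,1].max(),np.percentile(q[:,2],90)))
print("col 249:")
for r in range(150,285,3): print(r,px[r,249],np.round(L(249,r),1))
print("bar col 200,300")
for c in (200,300):
  for r in range(232,272,3): print(c,r,px[r,c],np.round(L(c,r),1))
E
```

```text
40 64 x -118.4 y -19.6..22.8 zmax 12.6
46 36 x -114.8 y -10.1..12.4 zmax 13.1
52 36 x -111.2 y -10.5..12.4 zmax 13.5
58 36 x -107.7 y -10.8..12.4 zmax 13.2
64 36 x -104.0 y -10.8..12.3 zmax 12.9
70 36 x -100.4 y -11.0..12.3 zmax 12.9
76 35 x -96.7 y -10.1..12.2 zmax 13.3
82 35 x -92.9 y -11.1..11.5 zmax 13.1
88 34 x -89.2 y -11.2..11.5 zmax 13.1
94 35 x -85.4 y -11.1..11.5 zmax 13.3
100 35 x -81.6 y -11.6..11.4 zmax 13.4
106 35 x -77.8 y -11.7..11.4 zmax 13.3
112 35 x -73.9 y -11.8..11.3 zmax 13.8
118 35 x -69.9 y -12.1..11.3 zmax 13.0
124 35 x -66.0 y -12.4..11.2 zmax 13.3
130 35 x -62.0 y -12.5..11.2 zmax 13.0
136 33 x -58.0 y -12.9..10.5 zmax 12.9
142 33 x -53.9 y -11.9..10.4 zmax 13.2
148 33 x -49.8 y -12.1..10.4 zmax 13.0
154 33 x -45.5 y -12.3..10.3 zmax 12.8
160 46 x -41.3 y -17.6..14.5 zmax 12.9
166 45 x -38.0 y -16.6..14.6 zmax 17.6
172 55 x -33.1 y -16.7..22.7 zmax 16.5
178 54 x -28.7 y -16.9..22.7 zmax 16.5
184 57 x -24.9 y -17.2..24.2 zmax 16.4
190 56 x -20.6 y -16.3..24.7 zmax 16.3
196 57 x -16.5 y -16.7..24.7 zmax 20.7
202 58 x -12.0 y -16.9..25.9 zmax 20.8
208 50 x -7.
[... 1831 characters left out ...]
36.8  23.8]
200 250 691 [ 22.3 -37.1  23.5]
200 253 670 [ 23.6 -36.7  25.7]
200 256 665 [ 26.7 -37.2  24.4]
200 259 667 [ 28.8 -37.2  25.2]
200 262 547 [ 32.1 -37.8  23.7]
200 265 401 [ 182.8 -107.7 -231.9]
200 268 396 [ 189.3 -108.6 -233.5]
200 271 399 [ 198.8 -110.8 -239.8]
300 232 184 [15.7 36.5  6.2]
300 235 220 [17.9 36.5  7. ]
300 238 199 [19.3 36.4  9.3]
300 241 211 [22.9 36.6  7.2]
300 244 334 [21.1 36.  15.9]
300 247 363 [20.6 35.6 21.8]
300 250 629 [22.1 35.6 23.5]
300 253 686 [23.7 35.5 25.1]
300 256 668 [26.9 35.6 23.8]
300 259 670 [28.9 35.6 24.7]
300 262 678 [31.3 35.7 24.7]
300 265 480 [ 183.    55.1 -233.1]
300 268 415 [ 189.9   55.4 -235.4]
300 271 417 [ 196.6   55.7 -237. ]
```

```bash
python3 - <<'E'
import cv2
a=cv2.imread("pics/w1.png"); cv2.imwrite("pics/w1c.png",cv2.resize(a[140:290,150:350],None,fx=4,fy=4,interpolation=cv2.INTER_CUBIC))
E
```

```text
(no output)
```

View pics/w1c.png

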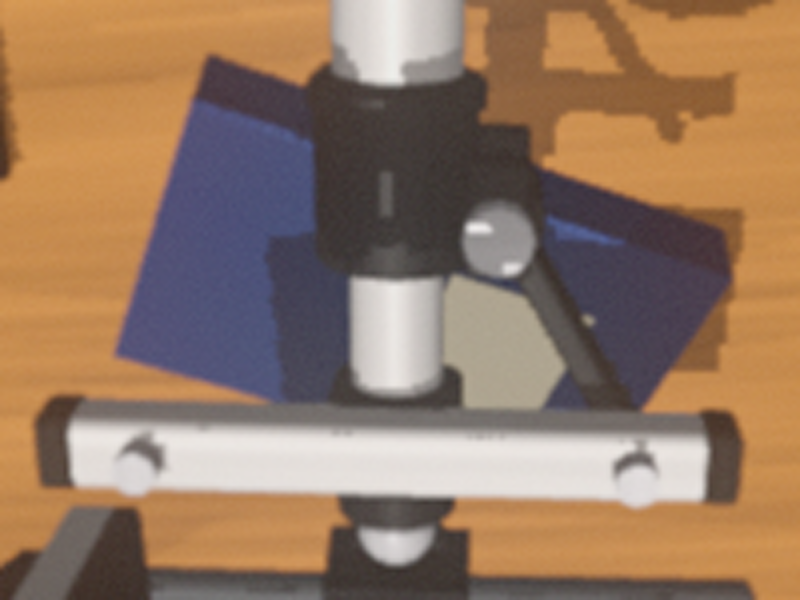

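```bash
python3 - <<'E'
from geo import *
n=(lipT()@[-.0055,-.0018,.0009,1])[:3]
json.dump({"lip":list(n),"yaw":-0.094},open("geo.json","w")); G.update(lip=list(n),yaw=-0.094); print(n)
where(); plan(0.003,0.015,0.09)
E
```

```text
[0.51441235 0.00458736 0.1539595 ]
tcp in lip mm [ 7.1 20.8 93.2] F lip [ 1.09 -1.32  0.1 ] gap 85.0 t 3.9
shift cm (cur axes) [ 0.42 -0.57  0.31] rotvec deg [0.55 0.02 1.24]
```

```bash
python3 -m inch '[[0.4,-0.6,0.3,0.5,0,1.2,8.5],[0,0,3,0,0,0,8.5],[0,0,3,0,0,0,8.5],[0,0,1.5,0,0,0,8.5],[0,0,0,0,0,0,8.5]]'; python3 - <<'E'
from geo import *
where(); plan(0.003,0.015,-0.023)
p=shot("wrist"); save(p,"w2.png")
E
```

```text
clock: 4.4
tcp_pos: [0.511, 0.0195, 0.1655]
orientation: [0.171, 0.046, 0.984, -0.008]
wrist_force: [-0.4, -0.8, 0.2]
finger_gap: 0.0849
tcp in lip mm [-0.6 14.5 12.5] F lip [-0.22 -0.81  0.25] gap 84.9 t 4.4
shift cm (cur axes) [-0.38  0.05  3.55] rotvec deg [ 0.04 -0.32  0.02]
```

View pics/w2.png

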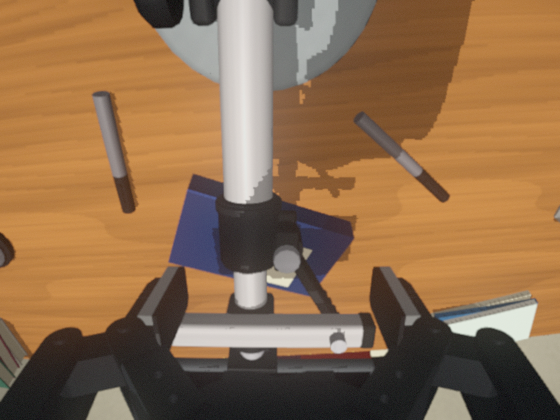

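The fingers straddle the tube and lever clear of the bar, which is at row ~315. I'll lower the rest of the way.

```bash
python3 -m inch '[[0,0,1.8,0,-0.3,0,8.5],[0,0,1.7,0,0,0,8.5],[0,0,0,0,0,0,8.5]]'; python3 - <<'E'
from geo import *
where()
E
python3 -m inch '[[-0.5,0,0,0,0,0,8.5],[-0.5,0,0,0,0,0,8.5],[0,0,0,0,0,0,8.5]]'; python3 - <<'E'
from geo import *
where()
p=shot("wrist"); save(p,"w3.png")
E
```

```text
clock: 4.75
tcp_pos: [0.5239, 0.0184, 0.135]
orientation: [0.176, 0.046, 0.983, -0.008]
wrist_force: [-0.1, 0.1, 0.1]
finger_gap: 0.0849
tcp in lip mm [  1.2  14.7 -20.6] F lip [-0.08  0.08  0.12] gap 84.9 t 4.75
clock: 5.05
tcp_pos: [0.5357, 0.0174, 0.1414]
orientation: [0.178, 0.045, 0.983, -0.008]
wrist_force: [-0.2, -0.4, 0.1]
finger_gap: 0.0847
tcp in lip mm [ 14.5  14.7 -18.7] F lip [-0.13 -0.39  0.15] gap 84.7 t 5.05
```

View pics/w3.png

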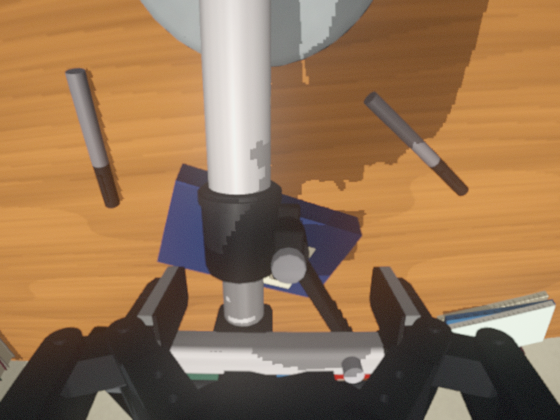

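```bash
python3 - <<'E'
from geo import *
plan(0.03,0.015,-0.023)
E
python3 -m inch '[[-0.5,0,0.2,0,0.5,0,8.5],[-0.5,0,0.1,0,0,0,8.5],[0,0,0,0,0,0,8.5]]'; python3 - <<'E'
from geo import *
where();plan(0.044,0.015,-0.023)
p=shot("wrist"); save(p,"w4.png")
E
```

```text
shift cm (cur axes) [-1.64  0.02  0.42] rotvec deg [0.05 0.46 0.09]
clock: 5.4
tcp_pos: [0.5448, 0.0166, 0.14]
orientation: [0.172, 0.046, 0.984, -0.008]
wrist_force: [-1.7, 0.5, 0.1]
finger_gap: 0.0848
tcp in lip mm [ 22.5  14.8 -23.1] F lip [-1.57  0.39  0.72] gap 84.8 t 5.4
shift cm (cur axes) [-2.15  0.02 -0.02] rotvec deg [ 0.05 -0.18  0.08]
```

View pics/w4.png

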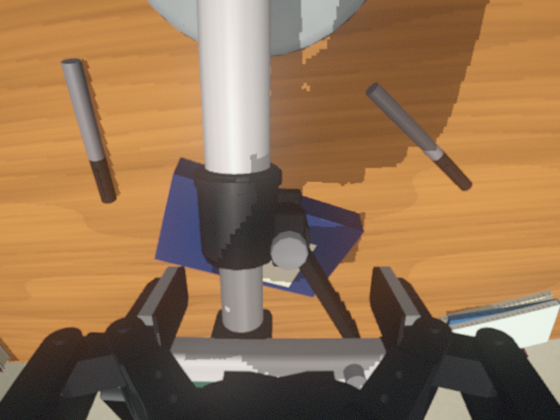

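Contact has begun (−1.6 N along the tube). I'll keep pushing.

```bash
python3 -m inch '[[-0.5,0.1,0,0,0,0,8.5],[-0.5,0.1,0,0,0,0,8.5],[-0.4,0,0,0,0,0,8.5],[0,0,0,0,0,0,8.5]]'; python3 - <<'E'
from geo import *
where();plan(0.044,0.017,-0.023)
p=shot("wrist"); save(p,"w5.png")
E
```

```text
clock: 5.85
tcp_pos: [0.5584, 0.0175, 0.145]
orientation: [0.173, 0.045, 0.984, -0.008]
wrist_force: [-1.9, -0.8, -1.1]
finger_gap: 0.085
tcp in lip mm [ 36.9  17.  -23. ] F lip [-2.1  -1.02 -0.44] gap 85.0 t 5.85
shift cm (cur axes) [-0.71  0.    0.  ] rotvec deg [ 0.07 -0.13  0.1 ]
```

View pics/w5.png

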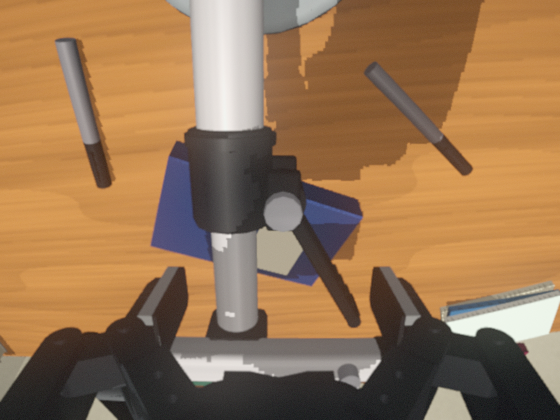

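The tube is emerging: the lip is at row 230 and the block at row 312. No ring is visible yet, and the lever is clear of the left finger.

```bash
python3 -m inch '[[-0.3,0,0,0,0,0,8.5],[-0.2,0,0,0,0,0,8.5],[0,0,0,0,0,0,8.5]]'; cat > look.py <<'E'
import sys
from geo import *
where()
p=shot("wrist"); n=sys.argv[1]; save(p,n+".png")
a=cv2.cvtColor(p["pixels"],cv2.COLOR_RGB2BGR)
cv2.imwrite("pics/"+n+"c.png",cv2.resize(a[160:340,150:400],None,fx=3.2,fy=3.2,interpolation=cv2.INTER_CUBIC))
d=p["depth"];Li=np.linalg.inv(lipT()); px=p["pixels"].astype(int).sum(2)
q=proj(p,(lipT()@[0,0,.009,1])[:3]); c=int(round(q[0])); print("lip top at",np.round(q,1))
for r in range(int(q[1])-16,int(q[1])+16):
    X=(Li@np.append(to_w(p,c,r,d[r,c]),1))[:3]*1000 if d[r,c]>0 else None
    print(r,px[r,c-3:c+4].min(),px[r,c],None if X is None else np.round(X,1))
E
python3 look.py w6
```

```text
clock: 6.2
tcp_pos: [0.5624, 0.0171, 0.1465]
orientation: [0.173, 0.045, 0.984, -0.008]
wrist_force: [-1.1, -1.3, -0.9]
finger_gap: 0.085
tcp in lip mm [ 41.3  17.  -23. ] F lip [-1.23 -1.44 -0.56] gap 85.0 t 6.2
lip top at [231.2 217.2]
201 240 251 [-8.1  1.  14.6]
202 234 254 [-8.1  1.2 15.5]
203 235 255 [-7.8  1.2 15.6]
204 240 259 [-7.5  1.2 15.9]
205 248 259 [-6.9  1.1 15.2]
206 245 245 [-6.5  1.  15.1]
207 240 262 [-6.2  1.1 15.3]
208 246 264 [-5.6  0.9 14.6]
209 248 258 [-5.5  1.  15.4]
210 246 261 [-5.1  1.  15.2]
211 247 261 [-5.1  1.1 16.1]
212 250 261 [-4.3  1.  15.1]
213 248 260 [-4.1  1.  15.5]
214 245 260 [-3.2  0.8 14.1]
215 252 265 [-3.5  1.  15.7]
216 252 267 [-3.   0.9 15.4]
217 250 262 [-2.8  1.  15.9]
218 247 266 [-2.3  0.9 15.5]
219 239 258 [-2.   0.9 15.7]
220 217 236 [-1.1  0.7 14.4]
221 230 249 [-0.6  0.6 14. ]
222 448 493 [-0.6  0.8 15.1]
223 668 687 [ 2.6 -0.3  8.1]
224 699 714 [ 3.2 -0.4  7.9]
225 698 707 [ 2.8 -0.1  9.6]
226 696 708 [ 3.5 -0.3  8.9]
227 696 709 [ 4.1 -0.4  8.4]
228 695 707 [ 4.  -0.2  9.5]
229 695 709 [ 4.4 -0.2  9.6]
230 697 710 [ 5.1 -0.3  9. ]
231 672 707 [ 5.4 -0.3  9.2]
232 552 690 None
```

View pics/w6c.png

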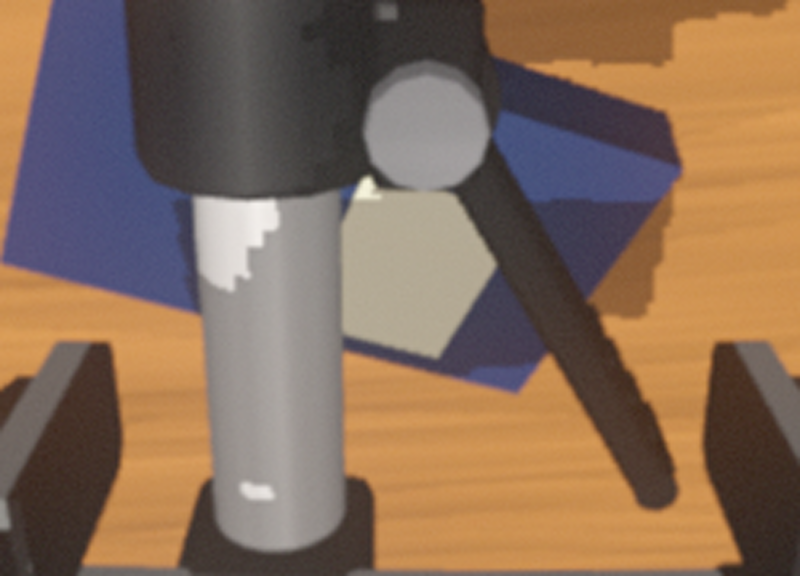

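The lip is at row 222, agreeing with my frame to about 1 mm. The ring isn't out yet (expected travel ≈ 27 mm), so I'll push about 3 mm more.

```bash
python3 -m inch '[[-0.2,0,0,0,0,0,8.5],[-0.1,0,0,0,0,0,8.5],[0,0,0,0,0,0,8.5]]'; python3 look.py w7 | grep -v "\-[1-9]\.[0-9]  "
```

```text
clock: 6.55
tcp_pos: [0.5651, 0.0168, 0.1474]
orientation: [0.172, 0.045, 0.984, -0.008]
wrist_force: [-1.4, -0.1, -1.2]
finger_gap: 0.085
tcp in lip mm [ 44.1  16.9 -23. ] F lip [-1.76 -0.28 -0.66] gap 85.0 t 6.55
lip top at [231.  209.8]
197 243 258 [-7.   1.2 15.4]
210 248 262 [-2.   0.9 14.6]
214 204 218 [-0.7  0.9 15. ]
215 245 265 [ 2.2 -0.1  8.6]
216 464 485 [ 2.3 -0.1  9.1]
217 671 690 [ 2.7 -0.1  9.3]
218 701 714 [ 3.2 -0.1  9. ]
219 695 712 [ 3.7 -0.2  8.7]
220 698 710 [ 3.9 -0.2  9. ]
221 693 710 [ 4.2 -0.1  9.3]
222 696 711 [ 4.9 -0.3  8.6]
223 696 709 [ 5.4 -0.3  8.3]
224 698 711 [ 5.7 -0.3  8.6]
```

View pics/w7c.png

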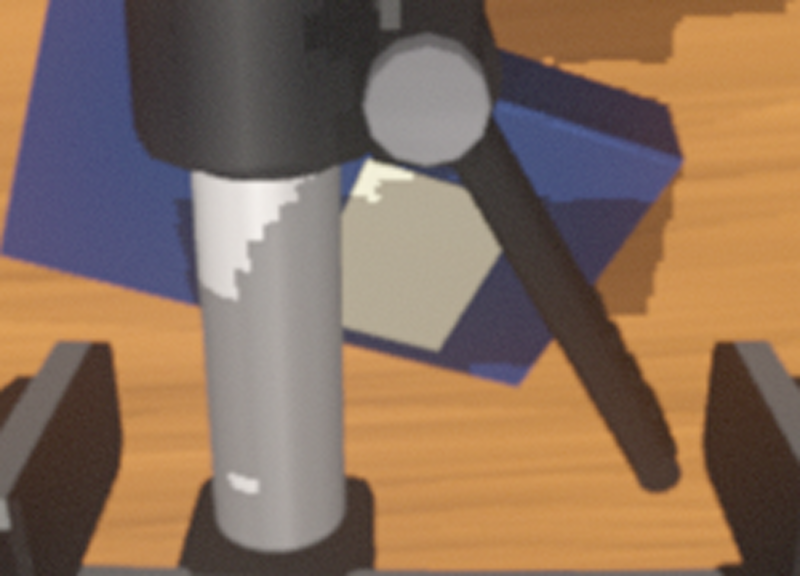

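A dark strip of ring now shows at tube depth (rows 215–216, x≈2.3), so its outer edge is just out. 1 mm more will confirm it.

```bash
python3 -m inch '[[-0.1,0,0,0,0,0,8.5],[0,0,0,0,0,0,8.5]]'; python3 look.py w8 | grep -v "\-[1-9]\.[0-9]  "; python3 -c "
from geo import *
plan(.045,.0065,-.023)"
```

```text
clock: 6.8
tcp_pos: [0.566, 0.0167, 0.1478]
orientation: [0.172, 0.045, 0.984, -0.008]
wrist_force: [-1.2, 0.6, -1.5]
finger_gap: 0.085
lip top at [230.9 207.4]
197 245 260 [-6.   1.2 15.3]
200 244 266 [-5.   1.2 15.4]
206 248 270 None
211 208 217 [-0.6  0.8 14.2]
212 230 233 [-0.3  0.8 14.5]
213 253 276 [ 2.2 -0.1  9. ]
214 254 279 [ 2.8 -0.2  8.3]
215 256 281 [ 2.9 -0.1  9. ]
216 465 488 [ 2.9  0.1 10. ]
217 673 687 [ 3.7 -0.1  9. ]
218 703 715 [ 3.6  0.  10.2]
219 697 714 [ 4.3 -0.1  9.5]
220 695 711 [ 5.  -0.2  8.8]
221 696 710 [ 5.2 -0.2  9.1]
222 695 711 [ 5.7 -0.2  8.9]
shift cm (cur axes) [ 0.   -1.04 -0.  ] rotvec deg [ 0.06 -0.18  0.09]
```

View pics/w8c.png

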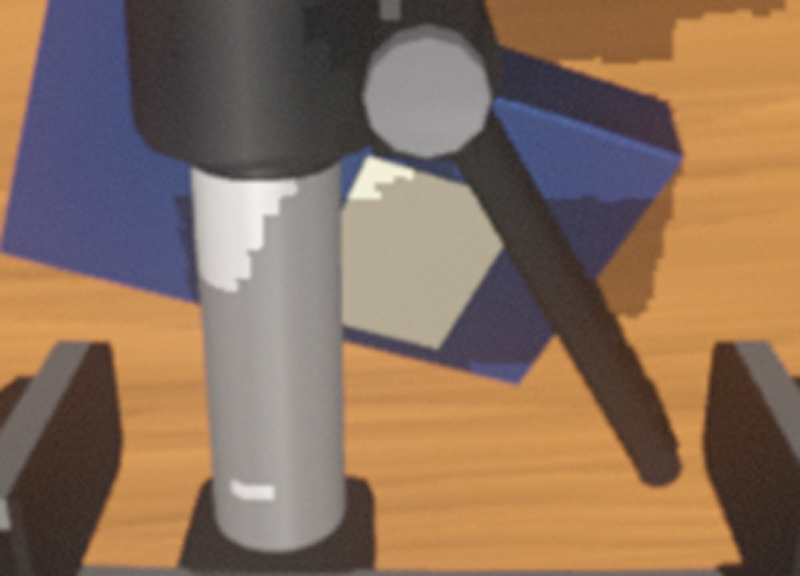

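The ring is out: a dark band at rows 213–216, with its outer edge about 3.1 mm past the lip, so the mark is within about 0.5 mm of it. Now I'll centre on tube plus lever and start closing.

```bash
python3 -m inch '[[0,-0.5,0,0,0,0,7.0],[0,-0.5,0,0,0,0,6.0],[0,0,0,0,0,0,6.0],[0,0,0,0,0,0,5.0],[0,0,0,0,0,0,5.0]]' 30; python3 look.py w9 | grep -v "\-[1-9]\.[0-9]  "; python3 -c "
from geo import *
plan(.045,.0065,-.023)"
```

```text
clock: 7.35
tcp_pos: [0.5663, 0.0067, 0.1494]
orientation: [0.174, 0.045, 0.984, -0.007]
wrist_force: [-1.5, 2.9, 4.3]
finger_gap: 0.0499
tcp in lip mm [ 46.7   7.  -22. ] F lip [-0.19  2.77  4.63] gap 49.9 t 7.35
lip top at [258.7 202.4]
201 164 175 [-3.   0.6 16.1]
206 189 210 [-0.8  0.5 14.9]
207 331 368 [1.6 0.1 9.5]
208 480 489 [2.1 0.1 9. ]
209 467 478 [2.3 0.1 9.7]
210 295 316 [2.8 0.1 9.4]
211 170 179 [3.  0.1 9.7]
212 159 174 [3.7 0.1 9. ]
213 169 172 [3.9 0.1 9.6]
214 170 185 [4.6 0.  8.6]
215 163 163 [4.9 0.  8.9]
216 169 171 [5.2 0.  9.3]
217 301 307 [5.4 0.1 9.6]
shift cm (cur axes) [ 0.15 -0.05  0.09] rotvec deg [ 0.1  -0.01  0.1 ]
```

View pics/w9.png

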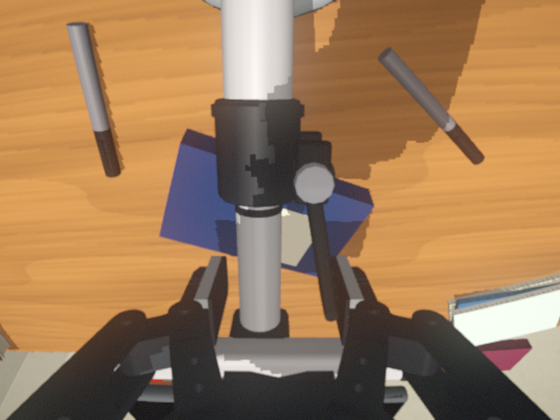

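Closing moved the tube 2 mm too far: the ring is now 2.7–5.5 mm past the lip, though within tolerance. I'll back off about 2 mm, which lets the tube follow back under its own weight.

```bash
python3 -m inch '[[0.2,0,0,0,0,0,5.0],[0,0,0,0,0,0,5.0]]'; python3 look.py w10 | grep -v "\-[1-9]\.[0-9]  "
```

```text
clock: 7.6
tcp_pos: [0.5641, 0.0069, 0.1482]
orientation: [0.174, 0.045, 0.984, -0.008]
wrist_force: [-1.1, 2.8, 5.7]
finger_gap: 0.0502
tcp in lip mm [ 44.3   7.  -22.3] F lip [0.7  2.72 5.82] gap 50.2 t 7.6
lip top at [258.7 209. ]
194 229 256 [-8.   0.6 16.2]
205 160 174 [-4.   0.6 15.9]
213 149 164 [-0.9  0.5 15.3]
214 165 172 [ 1.4  0.2 10.4]
215 162 181 [2.  0.1 9.8]
216 164 174 [2.4 0.1 9.9]
217 164 174 [3.  0.1 9.4]
218 255 264 [3.6 0.  8.8]
219 414 428 [4.1 0.  8.6]
220 489 493 [4.3 0.  9. ]
221 499 499 [4.7 0.  9. ]
222 496 502 [5.1 0.  9. ]
223 500 503 [ 5.9 -0.1  8.1]
```

```bash
python3 -m inch '[[0,0,0,0,0,0,4.4],[0,0,0,0,0,0,4.0],[0,0,0,0,0,0,4.0]]'; python3 look.py w11 | grep -v "\-[1-9]\.[0-9]  "
```

```text
clock: 7.95
tcp_pos: [0.5633, 0.0073, 0.1471]
orientation: [0.173, 0.045, 0.984, -0.007]
wrist_force: [0.8, 3.8, 0.5]
finger_gap: 0.0398
tcp in lip mm [ 43.2   7.3 -23. ] F lip [0.54 3.83 0.32] gap 39.8 t 7.95
lip top at [257.9 212.3]
216 156 156 [-0.8  0.4 14.7]
217 162 162 [-0.6  0.4 15. ]
218 162 166 [ 1.5  0.1 10.8]
219 171 176 [2.2 0.1 9.9]
220 165 169 [ 2.3  0.1 10.7]
221 193 201 [ 3.3 -0.   9.1]
222 325 336 [ 3.4  0.  10. ]
223 471 478 [ 4.4 -0.1  8.5]
224 499 505 [ 4.8 -0.1  8.5]
225 496 501 [ 5.1 -0.1  8.6]
226 496 505 [ 5.3 -0.1  9.1]
227 494 502 [ 5.9 -0.1  8.6]
```

View pics/w11.png

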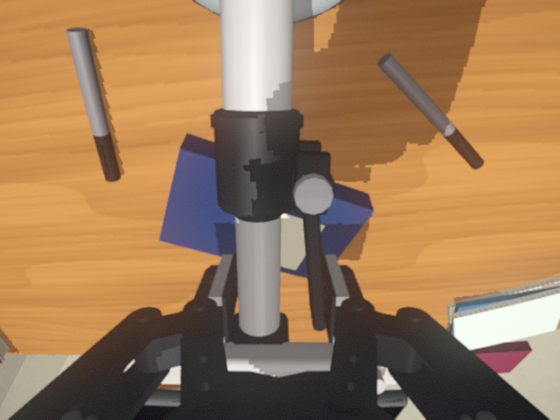

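Ring still at the lip (outer edge ≈3.4 mm). Close fully.

```bash
python3 -m inch '[[0,0,0,0,0,0,3.4],[0,0,0,0,0,0,3.0],[0,0,0,0,0,0,2.6],[0,0,0,0,0,0,2.4]]' 40; python3 look.py w12 | grep -v "\-[1-9]\.[0-9]  "
```

```text
clock: 8.4
tcp_pos: [0.5628, 0.0046, 0.1474]
orientation: [0.172, 0.047, 0.984, -0.01]
wrist_force: [-3.6, -3.2, 6.4]
finger_gap: 0.0281
tcp in lip mm [ 43.    4.6 -22.7] F lip [-0.88 -3.53  7.18] gap 28.1 t 8.4
lip top at [264.5 212.5]
198 149 168 [-8.   0.6 16.5]
205 161 161 [-5.   0.5 14.9]
206 164 170 None
210 159 170 [-3.   0.5 14.5]
217 160 160 [-0.6  0.4 15. ]
218 163 179 [2.1 0.2 9.2]
219 169 171 [2.4 0.2 9.3]
220 161 176 [2.8 0.1 9.3]
221 190 190 [3.3 0.1 9.1]
222 325 325 [3.7 0.1 9. ]
223 470 474 [4.  0.1 9.4]
224 496 505 [4.6 0.1 8.9]
225 498 498 [5.2 0.1 8.4]
226 498 500 None
227 499 499 [6.1 0.1 8.2]
```

View pics/w12.png

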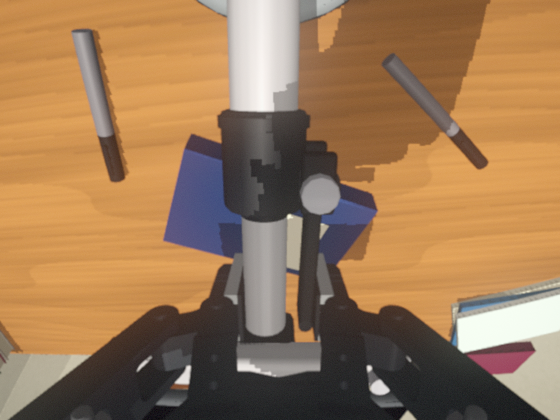

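```bash
python3 -m inch '[[0,0,0,0,0,0,2.4],[0,0,0,0,0,0,2.4],[0,0,0,0,0,0,2.4]]'; python3 look.py w13 | grep -v "\-[1-9]\.[0-9]  "; python3 - <<'E'
from geo import *
plan(.043,.0065,-.023)
p=shot("wrist"); d=p["depth"];Li=np.linalg.inv(lipT())
a=cv2.cvtColor(p["pixels"],cv2.COLOR_RGB2BGR)
def draw(P,col):
    Q=np.array([proj(p,(lipT()@np.append(q,1))[:3]) for q in P])
    Q=((Q-[210,170])*4).astype(int); return Q
b=cv2.resize(a[170:350,210:390],None,fx=4,fy=4,interpolation=cv2.INTER_CUBIC)
for th,col in((0,(0,255,0)),(.07,(0,0,255)),(.15,(255,0,255))):
    c,s=np.cos(th),np.sin(th); H=np.array([-.010,.019]); 
    P=[np.append(H+np.array([c*u-s*v,s*u+c*v]),.007) for u,v in((.01,.003),(.066,.003),(.066,-.003),(.01,-.003))]
    cv2.polylines(b,[draw(P,col).reshape(-1,1,2)],True,col,1)
cv2.imwrite("pics/w13o.png",b[:600])
E
```

```text
clock: 8.75
tcp_pos: [0.5628, 0.0046, 0.1474]
orientation: [0.172, 0.047, 0.984, -0.01]
wrist_force: [-3.2, -2.9, 6.4]
finger_gap: 0.0289
lip top at [264.6 212.5]
214 165 175 [-2.   0.5 15.7]
217 162 172 [-0.8  0.4 15.4]
218 170 178 [2.1 0.1 9. ]
219 171 175 [2.8 0.1 8.4]
220 169 169 [2.7 0.1 9.6]
221 189 202 [3.2 0.1 9.3]
222 322 330 [3.5 0.1 9.6]
223 471 472 [4.4 0.1 8.4]
224 499 506 [4.4 0.1 9.4]
225 495 500 [4.7 0.1 9.5]
226 495 495 [5.3 0.1 9.1]
227 496 499 [5.5 0.1 9.5]
shift cm (cur axes) [-0.    0.19  0.03] rotvec deg [-0.23 -0.19 -0.04]
```

View pics/w13o.png

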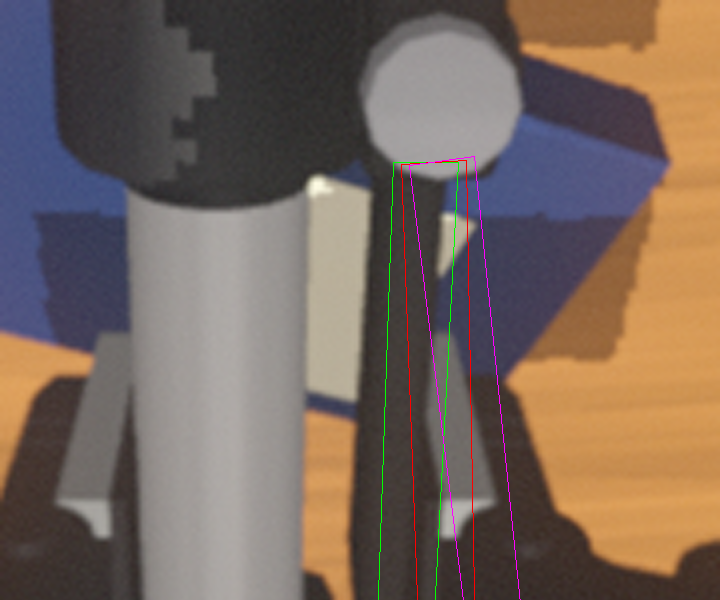

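The lever lies parallel to the tube, matching the closed outline. The gap is steady at 28–29 mm and the ring's outer edge is about 3.3 mm past the lip, so the mark is about 0.3 mm out. I'm handing in.

```bash
python3 -c "
from geo import *
where(); print(get_state()['qvel'].round(4) if hasattr(get_state()['qvel'],'round') else '')
print(workorder.hand_in()); where()"
```

```text
tcp in lip mm [ 43.    4.6 -22.7] F lip [-0.92 -4.22  6.36] gap 28.3 t 8.85
[ 0.0016  0.0006  0.0005 -0.0015  0.002   0.0004]
the job is handed in; nothing more can be done
None
the job is handed in; nothing more can be done
```

I pushed the tube out by its crossbar until the black ring just cleared the lip, with the lever still open. I then closed the jaws over the tube and lever and handed the job in at about 8.9 s, still gripping with 40 N. The hand-in reports no verdict.

**Last checks:**
- **Ring:** its outer edge was about 3.3 mm past the lip, so the mark was within about 0.5 mm of it. It did not move over the last three looks, and the arm was still.
- **Lever:** it lay parallel to the tube and matched the closed outline in the wrist picture.
- **Grip:** the right pad sat against the tube's edge in the picture. Force on the tube itself was not measured, only the grip setting and the wrist force of about 8 N.
- **Other things on the table:** the parts visible to the wrist camera looked undisturbed. I did not measure them again.

**What went differently:**
- **Overshoot:** while the jaws were half closed, the tube crept to about 2.4 mm past the mark. That is inside the 5 mm tolerance, and I backed it off before closing fully.
- **Narrower than expected:** the final finger gap read 28–29 mm against the 31 mm stated. The lever also appeared 2–3 mm closer to the tube than its given position.

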